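# Load three battery test fixtures: two cell cups and a pouch-cell press

### The job

Load the test fixtures for the next cycling run: stand the blue cylindrical cell in the blue cup and the green one in the green cup, lay the framed pouch cell flat in the aluminium press with its tabs over the copper contacts, and then set the steel pressure plate squarely on top of the pouch cell between the ears of its frame. Everything should end fully seated, released and still. Do not knock or shift the multimeter or the glass vial standing nearby.

Things in the scene. Friction and masses are not known exactly. Their poses are not given: they have to be found in the camera images.
- blue_cell: cylindrical cell, blue sleeve, standing upright on the mat at the start, 18.2 mm diameter, 66 mm tall, 46 g. Origin at the centre of its underside, z up along the cell.
- green_cell: cylindrical cell, green sleeve, standing upright on the mat at the start, 18.2 mm diameter, 66 mm tall, 46 g. Origin at the centre of its underside, z up along the cell.
- pouch_cell: silvery-white pouch cell in a yellow handling frame, lying on the mat, about 70 g. Origin under the frame's middle, x lengthwise towards the tabs. Frame 88 (x) x 52 (y) x 5 mm, cell top at z = 5.5; two thin tabs reach out to x = +55 mm at y = +-7 to 15. Mid-way along both long sides stand grip ears, 26 long, 3 thick, 14 mm high, 52 mm apart over their outsides: take it by these, across y.
- pressure_plate: steel plate 76 (x) x 36 (y) x 18 mm, about 0.38 kg, with a red bridge handle, lying on the mat at the start. Origin at the centre of its underside, z up. The handle bar runs along x over the middle: 52 long, 13 wide, z = 32 to 44 mm, on feet at x = +-21 mm; take it across y between the feet. It goes between the ears of the cell's frame (46 mm apart inside).
- press: fixed press: aluminium base 160 x 94 x 10 mm, orange pad (top z = 14 mm), black guides round a 96 (x) x 60 (y) mm nest, upright to z = 24, leaning out to z = 34; 50 mm mid-gap in both long sides for ears and fingers. Origin under the nest, on the mat; x towards the copper contacts. Seated pouch cell: origin at (0, 0, 14) mm, same x direction (reversed does not fit). Plate on it: (0, 0, 19.5).
- blue_holder: holder for one cylindrical cell, fixed: blue plastic cup, flared at the mouth, on a black base 78 x 58 x 8 mm with two 28 mm high terminal posts 36 mm from the cup towards +x. Origin on the cup's axis at the base's underside (on the mat), z up. Cup floor at z = 8 mm, inside diameter 23 mm up to z = 28, widening to 34 at the rim, z = 38. A seated cell's origin is at z = 8 mm.
- green_holder: holder for one cylindrical cell, fixed: green plastic cup, flared at the mouth, on a black base 78 x 58 x 8 mm with two 28 mm high terminal posts 36 mm from the cup towards +x. Origin on the cup's axis at the base's underside (on the mat), z up. Cup floor at z = 8 mm, inside diameter 23 mm up to z = 28, widening to 34 at the rim, z = 38. A seated cell's origin is at z = 8 mm.
- meter: orange and black handheld multimeter, 159 x 79 x 54 mm, lying at the left; leave it alone. Origin under its middle.
- vial: glass vial with a black cap, 26 mm diameter, 59 mm tall, standing between two fixtures; leave it alone. Origin at the centre of its underside. It and all the other things stand on a grey mat 3 mm thick (top at z = 0.003 m).

How it is judged (in metres and radians):
At the end, for the whole second after the job is handed in: Blue cell in the blue cup, green cell in the green cup, on the cup's floor, upright; pouch cell flat on the press pad within 8 mm, tabs over the contacts; pressure plate flat on it within 10 mm; both in line with the press to 0.2 rad; all at rest (horizontal distance between blue_cell and blue_holder below 0.008 m and z of blue_cell in the frame of blue_holder between 0.005 and 0.012 m and angle between each of blue_cell, green_cell's own z axis and vertical below 0.2 rad and linear speed of each of blue_cell, green_cell, pouch_cell, pressure_plate below 0.02 m/s and angular speed of each of blue_cell, green_cell, pouch_cell, pressure_plate below 0.2 rad/s and horizontal distance between green_cell and green_holder below 0.008 m and z of green_cell in the frame of green_holder between 0.005 and 0.012 m and horizontal distance between pouch_cell and press below 0.008 m and z of pouch_cell in the frame of press between 0.011 and 0.0165 m and angle between each of pouch_cell, pressure_plate's own z axis and vertical below 0.08 rad and angle between the x axis of each of pouch_cell, pressure_plate and the x axis of press, either way round below 0.2 rad and horizontal distance between pressure_plate and press below 0.01 m and z of pressure_plate in the frame of press between 0.017 and 0.022 m); the robot touches nothing.
It fails at once if the multimeter is shifted by more than 25 mm (distance of meter from where it was at the start of the episode above 0.025 m).
It fails at once if the vial is shifted by more than 25 mm or knocked over (distance of vial from where it was at the start of the episode above 0.025 m or angle between vial's own z axis and vertical above 0.5 rad).
It also fails if it takes over 109 s, if anything falls off the work surface, if the arm or the gripper's body presses on something with over 40 N, if the wrist force passes 120 N, or if a joint passes its speed limit or range.

### The arm

A 6-joint arm with a two-finger parallel gripper is mounted at the origin on a cart in front of the work surface, level with it; the furniture and walls round the work are solid. World frame = base frame: x ahead of the robot, y to its left, z up, the work surface at z = 0. Lengths are in mm, angles in rad, forces in N, time in s.
With the tool pointing down it reaches from about 400 to 925 mm from the base axis. Payload 12.5 kg.
Tool frame: the origin (TCP) lies between the finger pads; the fingertips stand 19 mm ahead of it and the grasp point (between the pads) is the TCP (env.nose_length is the distance from the TCP to the fingertips, in mm); z points along the fingers, y is the line along which they close (so a half turn about z gives the same grasp; the last joint's range is limited). The gripper opens to 95 mm and grips with 3 to 60 N. Pads are 20 mm wide; open, the fingers measure 119 mm over their backs; the gripper's body (75 mm by 180 mm) begins 59 mm behind the grasp point.
Start: joints at [-1.441, 0.491, 1.559, -0, 1.092, -0.106], TCP at [146.035, -607.716, 233.661] pointing down, gripper open.
Joint ranges: [-3.1, 3.1], [-0.84, 2.19], [0.05, 2.79], [-1.13, 4.28], [0.06, 2.93], [-2.69, 2.69]. Speed limits (rad/s): [2.22, 2.22, 2.79, 3.14, 3.14, 3.14].

### API

Orientations are given as [roll, pitch, yaw] about the fixed x, y, z axes, in that order (R = Rz(yaw) Ry(pitch) Rx(roll)).
In Python, from cell import env gives the robot as it stands. The module is installed in compiled form; this text tells all that it offers.
- The arm moves only by the tool drive_tool, never from a script. Its argument "rows" is a list that holds one entry, the list of rows, each a list of 7 numbers: the shift along the tool's x, y, z scaled (see below), then the turn, a rotation vector about the tool's x, y, z scaled (see below), then the opening, from 0 (shut) to 1 (fully open). In form: [[[tx, ty, tz, ax, ay, az, jaw], ...]]. A call has 1 to 5 rows; each row shifts and turns the commanded pose from where the row before left it, along the tool's axes as they then stand; what a row does not reach is not made up. The controller multiplies each number of a shift by 250 mm and each number of a turn by 180 degrees. A row lasts 1/8 s, in which the tool goes at most 62.5 mm and 10.7 degrees, less where a joint would pass 70% of its speed; a pose out of reach is approached as far as the arm can. A call with a number of a shift or a turn outside -1 to 1 is refused whole. A call with a gripper value outside its range is refused whole. The fingers move at their own pace and stop on an object; the grip force is fixed at half the most. Time passes only in rows, so rows that do not move let the fingers close. It gives the time, the measured TCP pose, the force, the opening and the grip force at its end, in the units of the state.
- env.state(): the state, without advancing time (a new reading comes with each control period).
- env.read_camera(name): name is "side" or "top" or "wrist"; returns a dict with "color" (400x640x3 uint8, blue, green, red), "camera_matrix" (3x3 intrinsics, pixels), "k1" (the pictures are not rectified: a ray, as slopes to the right and down, at radius r is drawn at 1 + k1 r^2 times it, then the intrinsics apply), "pose" (4x4, takes a point from camera to world coordinates). Camera axes: x right, y up, looking along -z (the intrinsics and any distortion apply to the point x, -y, -z); pixel columns grow to the right and rows downward; lengths in mm; the calibration is good to about 2 mm. A picture is of the moment at which its call begins. There is no depth.
- env.job_done(): hands the job in; it is judged then, once.
Trained networks look in a picture, given as the dict that the camera call returned (one of the last four; its "shot" number tells which), for a name from the list of things; names that differ only in an ending like _2 or _b are one class to them, and where a whole thing is asked for, a point or a joint stands for the part that bears it (a point fixed in the world has none). Each returns a list of dicts, best first, with "score" (0 to 1); they miss things now and then, are a little off and sometimes report something else, mostly with a low value. They report only what shows in the picture. A call takes as long as a camera call.
- env.search_frame(name, picture): "at" ([x, y, z] in mm, in the coordinates of the camera as it stood for that picture, good to about 4 mm: the middle of the surface that is visible of it).
- env.place_of(name, picture): "at" ([x, y, z] in mm, in the coordinates of the camera as it stood for that picture, good to about 4 mm: a listed point, or the origin of a listed thing).
The state is a dict: "t": time; "joints": joint angles; "qvel": joint speeds; "tau": joint torques, N m; "eef_pos": TCP position; "tcp_rot": TCP orientation; "ft_force": force on the tool from outside, world axes, zero at the start; "moment": the same for the moment, N m; "opening": opening from 0.0 (shut) to 1.0 (fully open); "grip_force": force on a finger pad.
Only numpy, scipy, OpenCV 4.12 (cv2) and the standard library are available. Lean on these libraries where they do the work, as an engineer would, in place of code of your own. Each camera call takes 0.05 s, during which the arm holds its last target. There are 200 camera calls.

## Working session

There is one attempt and no reset: what is moved stays moved. The work goes in short steps, Python scripts to look and compute and a tool call to move; the robot and the scene stay as the last step left them, time stands still between calls to the robot, and variables do not carry over. Pictures are saved under pics/ and viewed, at most 14 in all, crops included, and the job is handed in when it is done.

Besides the shell and the picture viewer there is one more tool, called after ">>>" by a JSON object that holds its "op" and its "data". drive_tool: Moves the arm, as the interface text tells. Its arguments: {"type":"object","properties":{"rows":{"type":"array","items":{"type":"array","items":{"type":"array","items":{"type":"number","minimum":-1,"maximum":1}}}}},"required":["rows"]}

```bash
mkdir -p pics
cat > h.py <<'E'
from cell import env
import numpy as np, cv2
def world(c,p): 
    P=np.array(c["pose"]); return P[:3,:3]@np.array(p)+P[:3,3]
def ray(c,u,v):
    K=np.array(c["camera_matrix"]);x=(u-K[0,2])/K[0,0];y=(v-K[1,2])/K[1,1]
    k=c["k1"];rd=np.hypot(x,y);r=rd
    for _ in range(30): r=rd/(1+k*r*r)
    s=r/rd if rd>0 else 1
    P=np.array(c["pose"]);d=P[:3,:3]@np.array([x*s,-y*s,-1]);return P[:3,3],d
def onz(c,u,v,z):
    o,d=ray(c,u,v);return o+d*(z-o[2])/d[2]
def proj(c,p):
    P=np.array(c["pose"]);q=P[:3,:3].T@(np.array(p,float)-P[:3,3]);x=q[0]/-q[2];y=-q[1]/-q[2]
    s=1+c["k1"]*(x*x+y*y);K=np.array(c["camera_matrix"]);return K[0,0]*x*s+K[0,2],K[1,1]*y*s+K[1,2]
N=["blue_cell","green_cell","pouch_cell","pressure_plate","press","blue_holder","green_holder","meter","vial"]
E
cat > a.py <<'E'
from h import *
for cam in ["top","side"]:
    c=env.read_camera(cam);cv2.imwrite(f"pics/{cam}0.png",c["color"])
    print(cam,np.round(c["pose"],2).tolist(),c["k1"],np.round(c["camera_matrix"]).tolist())
    for n in N:
        print(n,[(round(d["score"],2),world(c,d["at"]).round(0).tolist()) for d in env.place_of(n,c)[:2]])
s=env.state();print(s["t"],s["eef_pos"],s["tcp_rot"],s["joints"],s["opening"])
E
python3 a.py
```

```text
top [[-0.1, 0.97, -0.2, 257.94], [-0.99, -0.1, 0.02, 93.46], [0.0, 0.2, 0.98, 1335.16], [0.0, 0.0, 0.0, 1.0]] -0.05131414303356411 [[516.0, 0.0, 319.0], [0.0, 516.0, 208.0], [0.0, 0.0, 1.0]]
blue_cell [(0.43, [458.0, -86.0, 2.0])]
green_cell [(0.58, [430.0, 96.0, 3.0])]
pouch_cell [(0.97, [452.0, -247.0, 1.0])]
pressure_plate [(0.63, [424.0, 280.0, 5.0])]
press [(0.65, [615.0, 266.0, -3.0]), (0.58, [516.0, 443.0, -0.0])]
blue_holder [(0.79, [602.0, -188.0, 4.0]), (0.75, [457.0, -87.0, 5.0])]
green_holder [(0.96, [611.0, 35.0, 1.0])]
meter [(0.94, [513.0, 444.0, 4.0])]
vial [(0.42, [633.0, 156.0, -1.0])]
side [[-0.96, 0.1, -0.26, 259.55], [-0.28, -0.42, 0.86, 990.17], [-0.02, 0.9, 0.43, 488.88], [0.0, 0.0, 0.0, 1.0]] -0.01654108170283927 [[409.0, 0.0, 318.0], [0.0, 409.0, 199.0], [0.0, 0.0, 1.0]]
blue_cell [(0.66, [458.0, -92.0, 3.0])]
green_cell [(0.58, [428.0, 93.0, 2.0])]
pouch_cell []
pressure_plate [(0.88, [422.0, 276.0, 4.0])]
press []
blue_holder [(0.85, [601.0, -192.0, 4.0]), (0.17, [612.0, 36.0, 0.0])]
green_holder [(0.81, [612.0, 34.0, -1.0]), (0.7, [449.0, -249.0, 7.0])]
meter [(0.61, [514.0, 442.0, 3.0])]
vial [(0.6, [626.0, 156.0, 1.0])]
1.0 [ 146.03827533 -607.69963966  233.67624096] [3.14149808e+00 3.10322558e-05 2.35792587e-01] [-1.44058289e+00  4.90863354e-01  1.55892168e+00 -2.35434404e-05
  1.09171030e+00 -1.05568305e-01] 1.0030364147777826
```

Run:
```python
import cv2
i=cv2.imread("pics/top0.png");print(i.shape)
cv2.imwrite("pics/top0b.png",cv2.resize(i,None,fx=1.25,fy=1.25,interpolation=cv2.INTER_CUBIC))
```

```text
(400, 640, 3)
```

View pics/top0b.png

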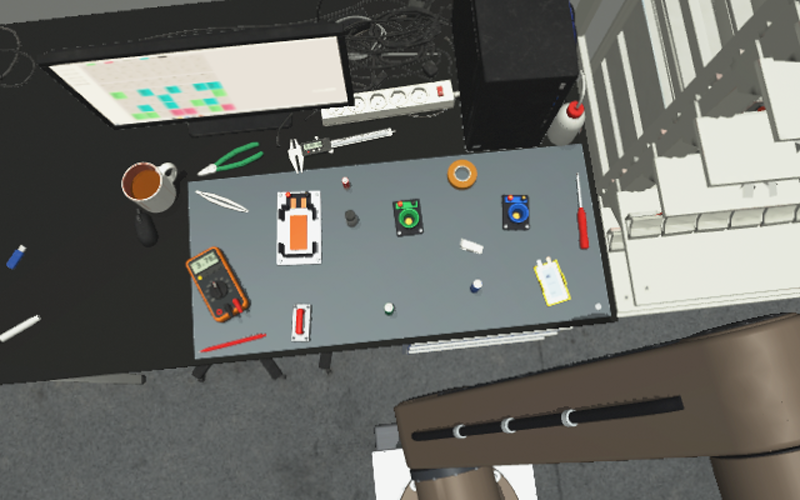

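View pics/side0.png

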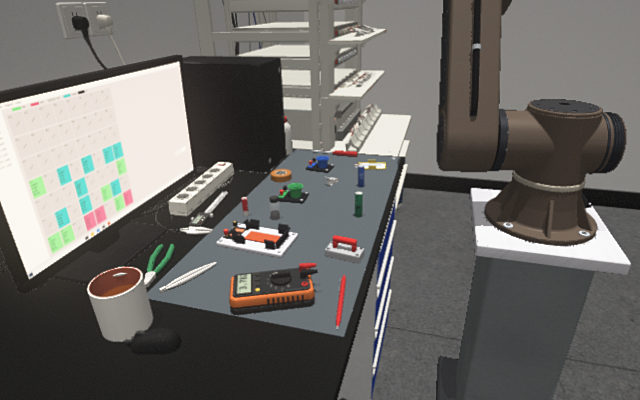

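The top view (1.25x) shows the pouch at (552,281), the blue and green cells at (476,286) and (389,308), and the plate at (301,322). The press is at (298,228) with its contacts up, towards +x. The vial is at (351,217), the cups at (516,212) and (407,216), and the meter at (218,285). The side view agrees with this. Next I get coarse yaws by colour.

```bash
cat >> h.py <<'E'
def seg(c,lo,hi,z,near,R=80,mn=8):
    h=cv2.cvtColor(c["color"],cv2.COLOR_BGR2HSV);m=cv2.inRange(h,np.array(lo),np.array(hi))
    v,u=np.nonzero(m)
    if len(u)==0:return None
    p=np.array([onz(c,a,b,z)[:2] for a,b in zip(u,v)])
    k=np.hypot(*(p-np.array(near)[:2]).T)<R;p=p[k]
    if len(p)<mn:return None
    (cx,cy),(w,hh),an=cv2.minAreaRect(p.astype(np.float32))
    if w<hh:w,hh,an=hh,w,an+90
    return dict(n=len(p),mean=p.mean(0).round(1),c=(round(cx,1),round(cy,1)),size=(round(w,1),round(hh,1)),yaw=round((an+90)%180-90,1))
YEL=([22,90,90],[35,255,255]);RED=([0,120,60],[6,255,255]);ORA=([7,120,90],[18,255,255])
GRN=([50,80,30],[85,255,255]);BLU=([100,90,30],[125,255,255])
E
python3 - <<'E'
from h import *
c=env.read_camera("top")
print("pouch",seg(c,*YEL,8,(452,-247)))
print("plate",seg(c,*RED,47,(424,280),60))
print("pad",seg(c,*ORA,17,(615,266),60))
print("gcup",seg(c,*GRN,41,(611,35),40)); print("bcup",seg(c,*BLU,41,(602,-190),40))
print("gcell",seg(c,*GRN,45,(430,96),40)); print("bcell",seg(c,*BLU,45,(458,-88),40))
E
```

```text
pouch {'n': 139, 'mean': array([ 450.3, -253.8]), 'c': (452.9, -252.3), 'size': (88.9, 55.8), 'yaw': 11.7}
plate {'n': 104, 'mean': array([422.5, 275.3]), 'c': (422.3, 274.5), 'size': (48.0, 12.6), 'yaw': -4.2}
pad {'n': 372, 'mean': array([616.7, 268.7]), 'c': (625.0, 266.9), 'size': (96.0, 34.5), 'yaw': -3.9}
gcup {'n': 253, 'mean': array([622.9,  34.1]), 'c': (621.3, 35.6), 'size': (58.5, 45.6), 'yaw': 3.7}
bcup {'n': 265, 'mean': array([ 610.3, -194.5]), 'c': (609.2, -193.9), 'size': (57.2, 46.9), 'yaw': 2.6}
gcell {'n': 14, 'mean': array([421.3,  94.4]), 'c': (421.5, 93.5), 'size': (16.7, 8.0), 'yaw': -77.3}
bcell {'n': 22, 'mean': array([451., -81.]), 'c': (450.6, -80.5), 'size': (14.7, 9.8), 'yaw': 52.5}
```

>>> {"op": "drive_tool", "data": {"rows": [[[0.152,-0.11,0,0,0,0,1],[0.152,-0.11,0,0,0,0,1],[0.152,-0.11,0,0,0,0,1],[0.152,-0.11,0,0,0,0,1],[0.152,-0.11,0,0,0,0,1]]]}}

```text
t: 1.68
eef_pos: [299.5, -428.5, 233.8]
tcp_rot: [3.141, -0.0, 0.236]
ft_force: [0.7, -0.3, -0.1]
opening: 1.0
grip_force: 0.0
```

>>> {"op": "drive_tool", "data": {"rows": [[[0.152,-0.11,0,0,0,0,1],[0.152,-0.11,0,0,0,0,1],[0.152,-0.11,0,0,0,0,1],[0.152,-0.11,0,0,0,0,1],[0.152,-0.11,0,0,0,0,1]]]}}

```text
t: 2.3
eef_pos: [452.2, -250.3, 233.8]
tcp_rot: [3.141, -0.0, 0.236]
ft_force: [0.2, 1.0, 0.3]
opening: 1.0
grip_force: 0.0
```

```bash
cat >> h.py <<'E'
from scipy.spatial.transform import Rotation as Ro
def go(x,y,z,yawdeg):
    "tool-frame shift (units of 250mm) and yaw turn (units of 180deg, about tool z) to the target"
    s=env.state();R=Ro.from_euler("xyz",s["tcp_rot"])
    d=R.inv().apply(np.array([x,y,z])-s["eef_pos"])
    T=Ro.from_euler("xyz",[180,0,yawdeg],degrees=True)
    rv=(R.inv()*T).as_rotvec()/np.pi
    print("t",round(s["t"],2),"pos",np.round(s["eef_pos"],1),"rot",np.round(np.degrees(s["tcp_rot"]),1),"| shift",np.round(d/250,4),"turn",np.round(rv,4),"dist",np.linalg.norm(d).round(),"| op",round(s["opening"],3),"grip",round(s["grip_force"],1),"F",np.round(s["ft_force"],1))
E
python3 - <<'E'
from h import *
go(452,-252,200,11.7)
c=env.read_camera("wrist");cv2.imwrite("pics/w1.png",c["color"]);print(np.round(c["pose"],2).tolist())
print("pouch",seg(c,*YEL,8,(452,-247)))
for d in env.place_of("pouch_cell",c):print(d["score"],world(c,d["at"]))
E
```

```text
t 2.3 pos [ 452.2 -250.3  233.8] rot [180.   -0.   13.5] | shift [-0.0024  0.0063  0.1352] turn [ 0.0001 -0.0001  0.01  ] dist 34.0 | op 1.0 grip 0.0 F [0.2 1.  0.3]
[[0.23, 0.93, 0.29, 534.58], [-0.97, 0.22, 0.07, -230.54], [0.0, -0.3, 0.96, 384.56], [0.0, 0.0, 0.0, 1.0]]
pouch {'n': 579, 'mean': array([ 451.4, -249.2]), 'c': (454.4, -249.1), 'size': (90.1, 54.6), 'yaw': 12.3}
0.95 [ 4.55542594e+02 -2.52502026e+02  1.34444640e-01]
```

View pics/w1.png

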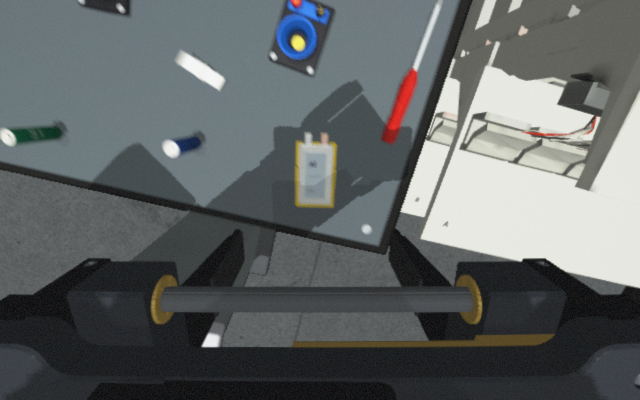

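The wrist picture shows the pouch at about (315,173) with its tabs pointing up the image (tool +x), so its yaw is about +12°. I descend and look closer.

>>> {"op": "drive_tool", "data": {"rows": [[[0.004,0,0.15,0,0,0.006,1],[0,0,0.15,0,0,0,1],[0,0,0.1,0,0,0,1],[0,0,0,0,0,0,1]]]}}

```text
t: 2.9
eef_pos: [451.4, -251.4, 132.4]
tcp_rot: [-3.139, 0.002, 0.217]
ft_force: [0.3, 0.3, 0.0]
opening: 1.001
grip_force: 0.0
```

Run:
```python
from h import *
c=env.read_camera("wrist");cv2.imwrite("pics/w2.png",c["color"])
print("pouch",seg(c,*YEL,8,(452,-247)))
for d in env.place_of("pouch_cell",c):print(d["score"],world(c,d["at"]))
go(453,-249.5,24,12.3)
```

```text
pouch {'n': 928, 'mean': array([ 451.2, -250.5]), 'c': (453.1, -250.6), 'size': (88.5, 53.8), 'yaw': 10.8}
0.93 [ 454.74959637 -251.72837538    3.70971218]
t 3.0 pos [ 452.4 -251.8  134.3] rot [180.   -0.   12.4] | shift [ 0.0044 -0.0087  0.4413] turn [ 0.0002 -0.0001  0.0006] dist 110.0 | op 0.996 grip 0.0 F [-0.3 -0.3  0.8]
```

View pics/w2.png

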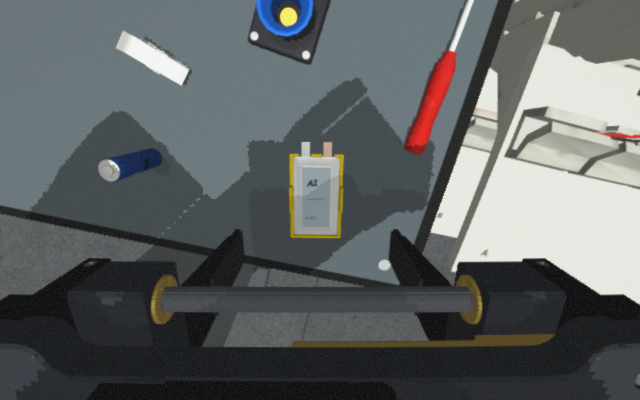

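The pouch is centred at (317,195) with tabs up, and the estimates agree. I descend and grip.

>>> {"op": "drive_tool", "data": {"rows": [[[0.004,-0.005,0.15,0,0,0.004,1],[0,0,0.15,0,0,0,1],[0,0,0.1,0,0,0,0.8],[0,0,0.041,0,0,0,0.7],[0,0,0,0,0,0,0.7]]]}}

```text
t: 3.62
eef_pos: [453.2, -250.2, 24.0]
tcp_rot: [3.141, -0.0, 0.204]
ft_force: [0.9, -0.1, -0.2]
opening: 0.741
grip_force: 0.0
```

>>> {"op": "drive_tool", "data": {"rows": [[[0,0,0,0,0,0,0],[0,0,0,0,0,0,0],[0,0,0,0,0,0,0],[0,0,0,0,0,0,0]]]}}

```text
t: 4.12
eef_pos: [453.3, -250.2, 24.3]
tcp_rot: [3.14, -0.001, 0.204]
ft_force: [-0.5, 0.1, 8.4]
opening: 0.545
grip_force: 30.0
```

>>> {"op": "drive_tool", "data": {"rows": [[[0,0,-0.08,0,0,0,0],[0,0,-0.2,0,0,0,0],[0,0,-0.2,0,0,0,0],[0,0,-0.2,0,0,0,0],[0,0,0,0,0,0,0]]]}}

```text
t: 4.75
eef_pos: [453.9, -250.5, 197.0]
tcp_rot: [3.136, -0.005, 0.205]
ft_force: [0.5, 0.1, -1.2]
opening: 0.546
grip_force: 30.0
```

Run:
```python
from h import *
go(540,258,195,-4)
c=env.read_camera("wrist");cv2.imwrite("pics/w3.png",c["color"])
P=np.array(c["pose"])
print("pouch in hand",seg(c,*YEL,env.state()["eef_pos"][2]-15,env.state()["eef_pos"]))
```

```text
t 4.75 pos [ 453.9 -250.5  197. ] rot [179.7  -0.3  11.7] | shift [ 7.5020e-01 -1.9217e+00  1.5000e-03] turn [ 0.0014 -0.0017  0.0873] dist 516.0 | op 0.546 grip 30.0 F [ 0.5  0.1 -1.2]
pouch in hand {'n': 1859, 'mean': array([ 458.7, -248. ]), 'c': (431.2, -244.8), 'size': (128.7, 121.3), 'yaw': 38.0}
```

>>> {"op": "drive_tool", "data": {"rows": [[[0.075,-0.192,0,0,0,0,0],[0.075,-0.192,0,0,0,0,0],[0.075,-0.192,0,0,0,0,0],[0.075,-0.192,0,0,0,0,0],[0.075,-0.192,0,0,0,0,0]]]}}

```text
t: 5.42
eef_pos: [495.6, 5.8, 192.0]
tcp_rot: [-3.141, 0.002, 0.204]
ft_force: [1.7, -0.3, -0.7]
opening: 0.541
grip_force: 30.0
```

>>> {"op": "drive_tool", "data": {"rows": [[[0.075,-0.192,0,0,0,0,0],[0.075,-0.192,0,0,0,0,0],[0.075,-0.192,0,0,0,0,0],[0.075,-0.192,0,0,0,0,0],[0.075,-0.192,0,0,0,0,0]]]}}

```text
t: 6.05
eef_pos: [538.7, 259.8, 191.6]
tcp_rot: [3.141, 0.003, 0.204]
ft_force: [0.8, -1.1, -1.8]
opening: 0.545
grip_force: 30.0
```

>>> {"op": "drive_tool", "data": {"rows": [[[0,0,0,0,0,0.044,0],[0,0,0,0,0,0.044,0],[0,0,0,0,0,0,0]]]}}

```text
t: 6.42
eef_pos: [538.6, 258.1, 191.8]
tcp_rot: [3.14, 0.002, -0.071]
ft_force: [0.2, 0.2, -0.8]
opening: 0.546
grip_force: 30.0
```

Run:
```python
from h import *
go(615,266,150,-4)
c=env.read_camera("wrist");cv2.imwrite("pics/w4.png",c["color"])
print("pad",seg(c,*ORA,17,(615,266),60))
for n in ["press","vial","pressure_plate"]:
  for d in env.place_of(n,c):print(n,d["score"],world(c,d["at"]).round(1))
```

```text
t 6.42 pos [538.6 258.1 191.8] rot [ 1.799e+02  1.000e-01 -4.100e+00] | shift [ 0.3031 -0.0534  0.1663] turn [ 0.0004  0.0007 -0.0004] dist 87.0 | op 0.546 grip 30.0 F [ 0.2  0.2 -0.8]
pad {'n': 1307, 'mean': array([599.9, 270.1]), 'c': (625.2, 269.3), 'size': (98.4, 34.3), 'yaw': -4.1}
press 0.6 [6.141e+02 2.693e+02 2.000e-01]
vial 0.68 [608.6  35.7   2.3]
vial 0.61 [626.5 154.9   5.4]
vial 0.17 [539.5 254.2 168.9]
```

View pics/w4.png

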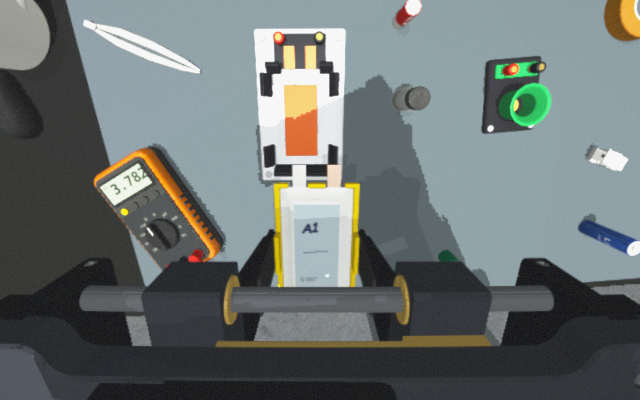

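The picture shows the press base with corners at about (256,31), (345,29), (260,181) and (343,181). Its contacts are at the top, the vial is at (410,98), and the pouch is held square with its front edge at row 185. I work out the press centre and the in-hand offset.

Run:
```python
from h import *
c=env.read_camera("wrist")
for u,v in [(256,31),(345,29),(260,181),(343,181)]: print("base",onz(c,u,v,13)[:2].round(1))
for u,v in [(285,86),(317,86),(285,156),(317,156)]: print("pad",onz(c,u,v,17)[:2].round(1))
h=cv2.cvtColor(c["color"],cv2.COLOR_BGR2HSV);m=cv2.inRange(h,np.array([22,110,110]),np.array([35,255,255]));m[250:]=0;m[:175]=0
v,u=np.nonzero(m);print("yellow",u.min(),u.max(),v.min(),[ (u[v==r].min(),u[v==r].max()) for r in (188,200,220,235)])
s=env.state();z=s["eef_pos"][2]-16
for a,b in [(276,185),(359,185)]: print("front edge rel tool",Ro.from_euler("xyz",s["tcp_rot"]).inv().apply(onz(c,a,b,z)-s["eef_pos"]).round(1))
# contrast crop for guides
cv2.imwrite("pics/w4c.png",cv2.resize(c["color"][15:195,240:440],None,fx=4,fy=3.3,interpolation=cv2.INTER_CUBIC)[:,:800])
```

```text
base [706.4 308.2]
base [701.8 217. ]
base [549.  323.8]
base [542.1 226. ]
pad [651.1 283.4]
pad [648.7 249.4]
pad [576.9 290.9]
pad [574.3 254.6]
yellow 121 359 182 [(np.int64(274), np.int64(359)), (np.int64(274), np.int64(358)), (np.int64(275), np.int64(357)), (np.int64(275), np.int64(358))]
front edge rel tool [ 42.3 -24.1  16. ]
front edge rel tool [42.3 25.5 16. ]
```

View pics/w4c.png

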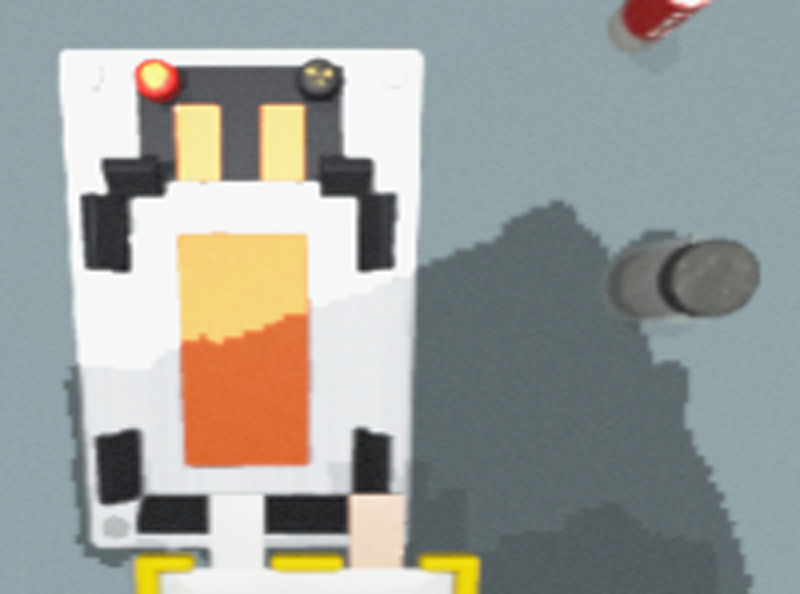

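Run:
```python
from h import *
c=env.read_camera("wrist")
f=lambda x,y:onz(c,240+x/4,15+y/3.3,13)[:2]
F=(f(135,193)+f(347,193))/2;B=(f(170,495)+f(310,495))/2
print("front",F.round(1),"back",B.round(1),"len",np.hypot(*(F-B)).round(1),"mid",((F+B)/2).round(1))
L1,R1,L2,R2=f(131,240),f(357,240),f(142,460),f(353,460)
print("w",np.hypot(*(L1-R1)).round(1),np.hypot(*(L2-R2)).round(1),((L1+R1)/2).round(1),((L2+R2)/2).round(1))
t=env.read_camera("top")
go(614,269,110,-4)
```

```text
front [662.9 266.3] back [564.7 275.1] len 98.5 mid [613.8 270.7]
w 60.9 60.6 [648.6 266.7] [576.9 271.9]
t 6.78 pos [539.1 258.  193.3] rot [180.    0.   -4.1] | shift [ 0.2956 -0.0651  0.333 ] turn [ 0.      0.     -0.0005] dist 113.0 | op 0.545 grip 30.0 F [-0.2 -0.1 -0.9]
```

>>> {"op": "drive_tool", "data": {"rows": [[[0.149,-0.033,0.1,0,0,0,0],[0.149,-0.033,0.1,0,0,0,0],[0,0,0.1,0,0,0,0],[0,0,0.07,0,0,0,0],[0,0,0,0,0,0,0]]]}}

```text
t: 7.4
eef_pos: [613.9, 269.1, 99.8]
tcp_rot: [3.141, 0.002, -0.072]
ft_force: [0.3, 0.1, 0.0]
opening: 0.546
grip_force: 30.0
```

Run:
```python
from h import *
go(614.5,269.2,38.5,-4.1)
c=env.read_camera("wrist");cv2.imwrite("pics/w5.png",c["color"][:320])
```

```text
t 7.4 pos [613.9 269.1  99.8] rot [ 1.799e+02  1.000e-01 -4.100e+00] | shift [ 0.0028 -0.0009  0.2452] turn [ 0.0003  0.0007 -0.0001] dist 61.0 | op 0.546 grip 30.0 F [0.3 0.1 0. ]
```

View pics/w5.png

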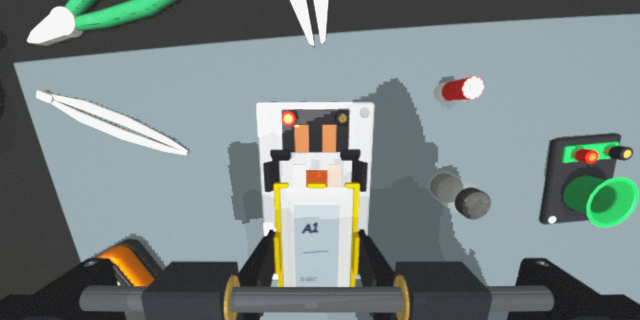

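The pouch is lined up over the nest, with its tabs pointing at the contacts. I lower it.

>>> {"op": "drive_tool", "data": {"rows": [[[0.003,0,0.1,0,0,0,0],[0,0,0.07,0,0,0,0],[0,0,0.05,0,0,0,0],[0,0,0.02,0,0,0,0],[0,0,0,0,0,0,0]]]}}

```text
t: 8.07
eef_pos: [615.5, 269.2, 40.9]
tcp_rot: [3.141, -0.0, -0.072]
ft_force: [-0.2, -0.3, -0.3]
opening: 0.546
grip_force: 30.0
```

>>> {"op": "drive_tool", "data": {"rows": [[[-0.002,0,0.008,0,0,0,0],[0,0,0,0,0,0,0]]]}}

```text
t: 8.32
eef_pos: [614.9, 269.3, 39.1]
tcp_rot: [-3.142, -0.0, -0.072]
ft_force: [0.2, 0.4, -1.0]
opening: 0.543
grip_force: 30.0
```

>>> {"op": "drive_tool", "data": {"rows": [[[0,0,0,0,0,0,0.62],[0,0,0,0,0,0,0.64],[0,0,0,0,0,0,0.66]]]}}

```text
t: 8.7
eef_pos: [615.0, 269.3, 39.0]
tcp_rot: [-3.142, -0.0, -0.072]
ft_force: [-0.6, -0.5, 0.7]
opening: 0.656
grip_force: 0.0
```

Released. I lift off and look.

>>> {"op": "drive_tool", "data": {"rows": [[[0,0,-0.08,0,0,0,0.66],[0,0,-0.2,0,0,0,0.66],[-0.15,0,-0.2,0,0,0,0.66],[-0.15,0,-0.1,0,0,0,0.66],[0,0,0,0,0,0,0.66]]]}}

```text
t: 9.32
eef_pos: [539.0, 275.3, 187.7]
tcp_rot: [-3.14, -0.004, -0.071]
ft_force: [1.3, 0.7, -0.5]
opening: 0.662
grip_force: 0.0
```

Run:
```python
from h import *
c=env.read_camera("wrist")
print("pouch",seg(c,*YEL,22,(614,269),70))
for n in ["pouch_cell","pressure_plate"]:
  for d in env.place_of(n,c):print(n,d["score"],world(c,d["at"]).round(1))
cv2.imwrite("pics/w6.png",cv2.resize(c["color"][:240,180:480],None,fx=2.6,fy=2.4))
t=env.read_camera("top")
go(424,278,190,-4)
print("plate",seg(t,*RED,47,(424,280),60))
for d in env.place_of("pressure_plate",t):print(d["score"],world(t,d["at"]).round(1))
```

```text
pouch {'n': 726, 'mean': array([615.4, 269.8]), 'c': (627.0, 268.0), 'size': (113.2, 51.9), 'yaw': -5.2}
pouch_cell 0.93 [613.3 270.8  15.1]
pressure_plate 0.75 [423.6 279.2   4.6]
t 9.53 pos [540.6 274.5 183.5] rot [180.    0.   -4.1] | shift [-0.4664  0.0198 -0.0259] turn [ 0.0001  0.0001 -0.0008] dist 117.0 | op 0.66 grip 0.0 F [ 0.1  0.3 -0.7]
plate None
```

View pics/w6.png

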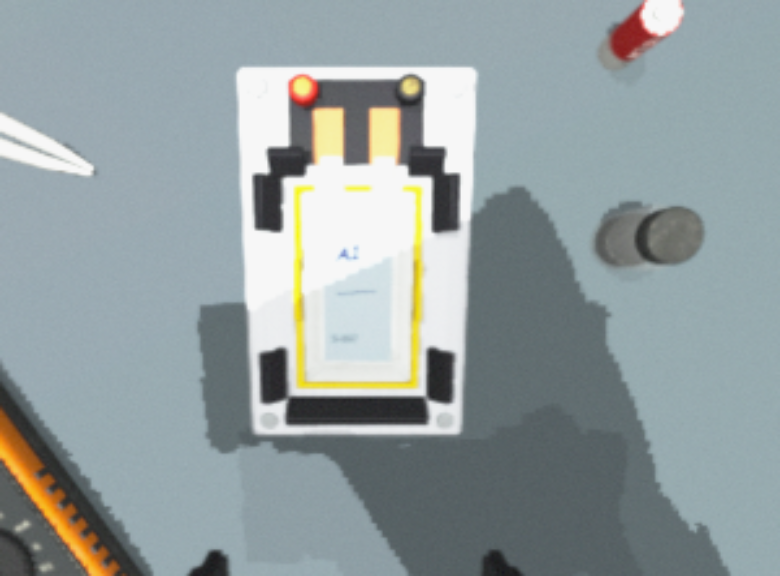

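The pouch lies seated in the nest, with the frame inside the guides and the tabs at the contacts. Now the plate.

>>> {"op": "drive_tool", "data": {"rows": [[[-0.155,0.007,0,0,0,0,0.66],[-0.155,0.007,0,0,0,0,0.6],[-0.155,0.006,0.05,0,0,0,0.6],[0,0,0.15,0,0,0,0.6],[0,0,0,0,0,0,0.6]]]}}

```text
t: 10.2
eef_pos: [423.2, 277.6, 131.9]
tcp_rot: [3.139, 0.004, -0.072]
ft_force: [0.3, -0.2, 0.3]
opening: 0.603
grip_force: 0.0
```

Run:
```python
from h import *
c=env.read_camera("wrist")
cv2.imwrite("pics/w7.png",c["color"])
print("bar",seg(c,*RED,47,(423,278),60))
for d in env.place_of("pressure_plate",c):print(d["score"],world(c,d["at"]).round(1))
go(424,278,43,-4)
```

```text
bar {'n': 795, 'mean': array([426.9, 277.5]), 'c': (425.8, 277.6), 'size': (54.4, 11.9), 'yaw': -7.3}
0.66 [422.7 276.3   4.4]
t 10.3 pos [424.6 278.1 133.9] rot [180.    0.   -4.2] | shift [-2.000e-03  2.000e-04  3.638e-01] turn [ 0.0001  0.0002 -0.0009] dist 91.0 | op 0.601 grip 0.0 F [0.3 0.4 0.6]
```

View pics/w7.png

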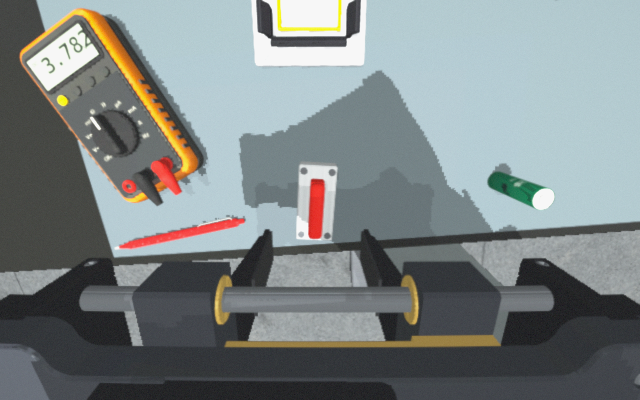

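The bar is at about (316,208), straight up the image and nearly square to the tool. The measurements agree to within 3 mm, so I descend and grip.

>>> {"op": "drive_tool", "data": {"rows": [[[0,0.001,0.15,0,0,0.012,0.6],[0,0,0.12,0,0,0,0.6],[0,0,0.07,0,0,0,0.5],[0,0,0.022,0,0,0,0.5],[0,0,0,0,0,0,0.4]]]}}

```text
t: 10.92
eef_pos: [424.4, 277.9, 43.9]
tcp_rot: [-3.141, -0.001, -0.11]
ft_force: [-0.1, 0.1, 0.4]
opening: 0.444
grip_force: 0.0
```

>>> {"op": "drive_tool", "data": {"rows": [[[0,0,0,0,0,0,0],[0,0,0,0,0,0,0],[0,0,0,0,0,0,0],[0,0,0,0,0,0,0],[0,0,0,0,0,0,0]]]}}

```text
t: 11.55
eef_pos: [423.8, 277.8, 43.6]
tcp_rot: [-3.142, -0.0, -0.11]
ft_force: [0.1, -1.3, 5.2]
opening: 0.137
grip_force: 30.0
```

>>> {"op": "drive_tool", "data": {"rows": [[[0,0,-0.08,0,0,0,0],[0,0,-0.15,0,0,0,0],[0,0,-0.13,0,0,-0.012,0],[0,0,0,0,0,0,0]]]}}

```text
t: 12.05
eef_pos: [424.3, 278.1, 134.8]
tcp_rot: [-3.14, -0.003, -0.072]
ft_force: [-0.8, -0.2, -4.3]
opening: 0.134
grip_force: 29.9
```

Run:
```python
from h import *
go(614,269.2,130,-4.1)
c=env.read_camera("wrist");s=env.state()
cv2.imwrite("pics/w8.png",cv2.resize(c["color"][60:280,200:440],None,fx=3.2,fy=2.7,interpolation=cv2.INTER_CUBIC))
print(s["eef_pos"])
```

```text
t 12.05 pos [424.3 278.1 134.8] rot [-179.9   -0.2   -4.1] | shift [ 0.7593 -0.019   0.0213] turn [-0.0005 -0.0009 -0.0002] dist 190.0 | op 0.134 grip 29.9 F [-0.8 -0.2 -4.3]
[423.69394452 277.79878036 133.37390476]
```

View pics/w8.png

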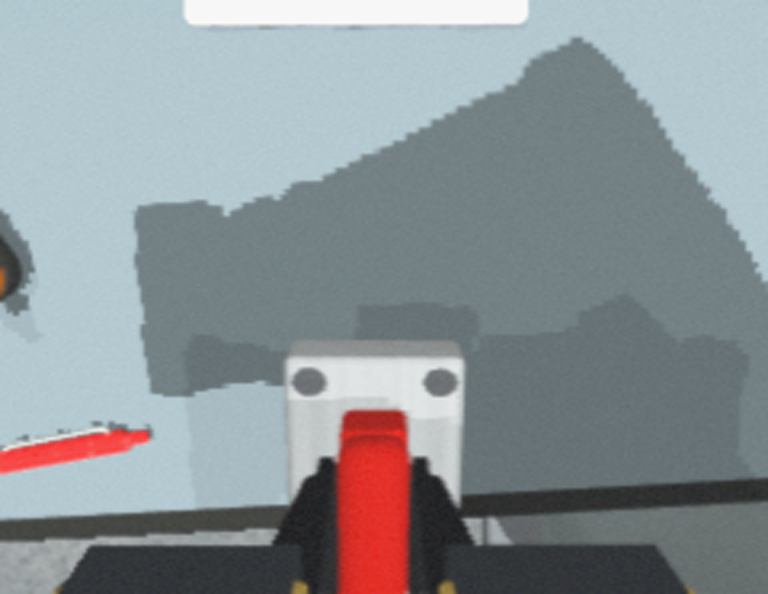

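The plate hangs square in the grip, with its front top edge at about (290–345, 192) in full-image pixels. I check the in-hand offset.

Run:
```python
from h import *
c=env.read_camera("wrist");s=env.state()
for a,b in [(289.7,192.2),(345,192.2)]: print(Ro.from_euler("xyz",s["tcp_rot"]).inv().apply(onz(c,a,b,s["eef_pos"][2]-22.6)-s["eef_pos"]).round(1))
```

```text
[ 36.1 -17.   22.6]
[36.1 17.7 22.6]
```

>>> {"op": "drive_tool", "data": {"rows": [[[0.152,-0.004,0,0,0,0,0],[0.152,-0.004,0,0,0,0,0],[0.152,-0.004,0,0,0,0,0],[0.152,-0.004,0,0,0,0,0],[0.15,-0.003,0,0,0,0,0]]]}}

```text
t: 12.78
eef_pos: [613.6, 268.5, 130.7]
tcp_rot: [3.14, 0.003, -0.073]
ft_force: [-0.1, 0.1, -4.8]
opening: 0.132
grip_force: 30.0
```

>>> {"op": "drive_tool", "data": {"rows": [[[0,0,0,0,0,0,0],[0,0,0,0,0,0,0]]]}}

```text
t: 13.02
eef_pos: [612.0, 268.6, 131.2]
tcp_rot: [3.14, 0.003, -0.073]
ft_force: [0.3, 0.3, -3.7]
opening: 0.134
grip_force: 30.0
```

Run:
```python
from h import *
go(614,269.2,63.2,-4.1)
c=env.read_camera("wrist")
cv2.imwrite("pics/w9.png",cv2.resize(c["color"][60:280,200:440],None,fx=3.2,fy=2.7,interpolation=cv2.INTER_CUBIC))
```

```text
t 13.03 pos [612.  268.6 131.2] rot [179.9   0.2  -4.2] | shift [ 0.0086 -0.0034  0.2718] turn [ 0.0004  0.0011 -0.0003] dist 68.0 | op 0.134 grip 30.0 F [ 0.3  0.3 -3.7]
```

View pics/w9.png

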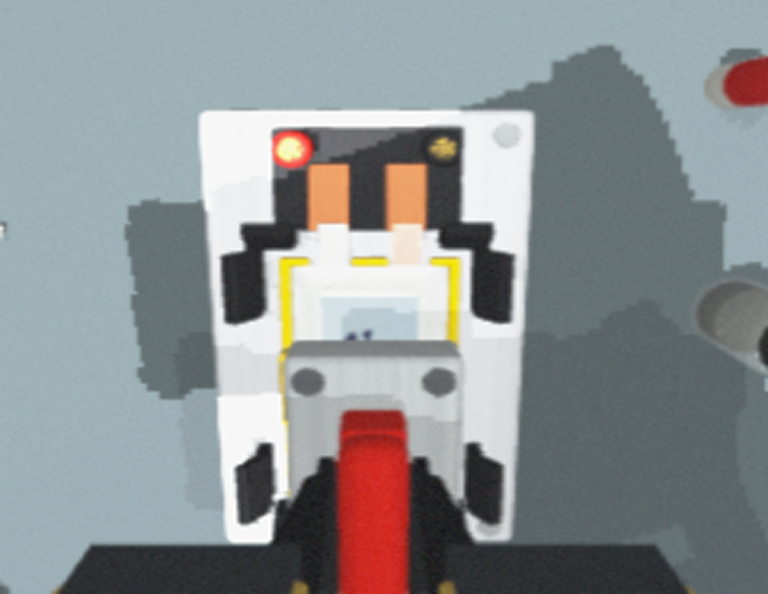

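The plate is centred between the frame sides, with both tabs on the coppers. I lower it.

>>> {"op": "drive_tool", "data": {"rows": [[[0.01,-0.003,0.1,0,0,0,0],[0,0,0.08,0,0,0,0],[0,0,0.05,0,0,0,0],[0,0,0.025,0,0,0,0],[0,0,0,0,0,0,0]]]}}

```text
t: 13.7
eef_pos: [615.6, 269.4, 69.5]
tcp_rot: [3.141, 0.0, -0.072]
ft_force: [-0.7, 0.0, -3.6]
opening: 0.133
grip_force: 30.0
```

>>> {"op": "drive_tool", "data": {"rows": [[[0,0,0.008,0,0,0,0],[0,0,0,0,0,0,0]]]}}

```text
t: 13.95
eef_pos: [615.8, 269.4, 67.9]
tcp_rot: [-3.141, -0.001, -0.072]
ft_force: [0.7, 0.6, -4.3]
opening: 0.133
grip_force: 30.0
```

>>> {"op": "drive_tool", "data": {"rows": [[[0,0,0.012,0,0,0,0],[0,0,0,0,0,0,0]]]}}

```text
t: 14.2
eef_pos: [615.5, 269.4, 64.4]
tcp_rot: [3.141, 0.0, -0.072]
ft_force: [-0.3, -0.4, -2.9]
opening: 0.13
grip_force: 30.0
```

>>> {"op": "drive_tool", "data": {"rows": [[[0,0,0.006,0,0,0,0],[0,0,0,0,0,0,0]]]}}

```text
t: 14.45
eef_pos: [615.8, 269.5, 63.3]
tcp_rot: [-3.142, -0.0, -0.072]
ft_force: [0.6, -0.5, -1.7]
opening: 0.135
grip_force: 30.0
```

>>> {"op": "drive_tool", "data": {"rows": [[[0,0,0.003,0,0,0,0],[0,0,0,0,0,0,0.2],[0,0,0,0,0,0,0.3],[0,0,0,0,0,0,0.35]]]}}

```text
t: 14.95
eef_pos: [615.7, 269.5, 62.3]
tcp_rot: [3.142, -0.0, -0.072]
ft_force: [-0.2, 0.4, 0.5]
opening: 0.329
grip_force: 0.0
```

>>> {"op": "drive_tool", "data": {"rows": [[[0,0,-0.08,0,0,0,0.35],[0,0,-0.2,0,0,0,0.35],[-0.15,0,-0.15,0,0,0,0.35],[-0.15,0,-0.05,0,0,0,0.35],[0,0,0,0,0,0,0.35]]]}}

```text
t: 15.58
eef_pos: [539.6, 275.4, 185.2]
tcp_rot: [-3.14, -0.003, -0.071]
ft_force: [1.1, -0.4, -0.2]
opening: 0.348
grip_force: 0.0
```

Run:
```python
from h import *
c=env.read_camera("wrist")
cv2.imwrite("pics/w10.png",cv2.resize(c["color"][:260,180:620],None,fx=1.8,fy=1.8,interpolation=cv2.INTER_CUBIC)[:, :800])
print("bar",seg(c,*RED,66,(614,269),40),"pouch",seg(c,*YEL,22,(614,269),60))
for n in ["pressure_plate","pouch_cell","green_cell","green_holder"]:
  for d in env.place_of(n,c)[:2]:print(n,d["score"],world(c,d["at"]).round(1))
go(428,94,190,0)
```

```text
bar {'n': 722, 'mean': array([614.6, 269.6]), 'c': (614.0, 269.6), 'size': (49.4, 11.2), 'yaw': -4.0} pouch {'n': 614, 'mean': array([610.6, 269.3]), 'c': (622.0, 268.2), 'size': (102.2, 51.9), 'yaw': -5.3}
pressure_plate 0.6 [616.5 267.4  23.9]
green_cell 0.64 [427.6  98.9   5.1]
green_holder 0.8 [611.9  34.7   1.8]
t 15.82 pos [541.6 274.7 182. ] rot [180.    0.   -4.2] | shift [-0.4007  0.7538 -0.0319] turn [ 0.0001  0.0001 -0.0231] dist 214.0 | op 0.348 grip 0.0 F [0.4 0.1 0.2]
```

View pics/w10.png

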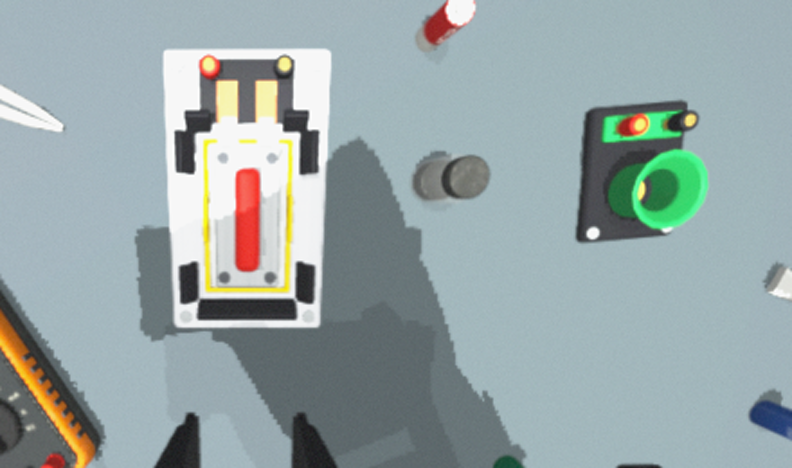

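The plate sits on the pouch, square, with its centre measured at (614,269.6). Next is the green cell.

>>> {"op": "drive_tool", "data": {"rows": [[[-0.1,0.188,0,0,0,0,0.5],[-0.1,0.188,0,0,0,0,0.5],[-0.1,0.188,0,0,0,0,0.5],[-0.1,0.188,0,0,0,0,0.5],[0,0,0,0,0,0,0.5]]]}}

```text
t: 16.45
eef_pos: [426.6, 92.4, 182.2]
tcp_rot: [3.141, 0.001, -0.075]
ft_force: [0.5, -0.4, -0.1]
opening: 0.504
grip_force: 0.0
```

```bash
cat >> h.py <<'E'
from scipy.optimize import minimize
def cyl(c,col,x0,z0=3,h=66,r=9.1,R=60,fixz=True):
    "fit cylinder silhouette to colour mask (rim-to-rim extents) ; col mask + whitish cap"
    hsv=cv2.cvtColor(c["color"],cv2.COLOR_BGR2HSV);m=cv2.inRange(hsv,np.array(col[0]),np.array(col[1]))
    ang=np.linspace(0,2*np.pi,40)
    def hull(x,y,za,zb):
        p=np.array([proj(c,(x+r*np.cos(a),y+r*np.sin(a),z)) for z in (za,zb) for a in ang],np.float32);return cv2.convexHull(p)
    win=np.zeros_like(m);q=proj(c,(x0[0],x0[1],z0+h/2));cv2.circle(win,(int(q[0]),int(q[1])),R,255,-1);m&=win
    n,l,st,_=cv2.connectedComponentsWithStats(m)
    if n<2:return None
    k=1+np.argmax(st[1:,4]);v,u=np.nonzero(l==k);
    def cost(p):
        im=np.zeros((1600,2560),np.uint8);cv2.fillConvexPoly(im,(hull(p[0],p[1],z0,z0+h)*4).astype(np.int32),255)
        t=np.zeros_like(im);top=np.array([proj(c,(p[0]+r*np.cos(a),p[1]+r*np.sin(a),z0+h)) for a in ang],np.float32)
        cv2.fillConvexPoly(im,(top*4).astype(np.int32),0)
        b=cv2.resize(im,(640,400),interpolation=cv2.INTER_AREA)/255.;return np.abs(b-(l==k)).sum()
    best=minimize(cost,x0[:2],method="Nelder-Mead",options=dict(initial_simplex=[(x0[0]-6,x0[1]-6),(x0[0]+8,x0[1]-4),(x0[0],x0[1]+8)],xatol=.2))
    return best.x.round(1),round(best.fun),len(u)
E
python3 - <<'E'
from h import *
c=env.read_camera("wrist")
print(cyl(c,GRN,(428,96)))
for n in ["green_cell","green_holder","vial"]:
  for d in env.place_of(n,c)[:2]:print(n,d["score"],world(c,d["at"]).round(1))
go(428,95,56,-4)
E
```

```text
(array([428.1,  95.5]), 31, 220)
green_cell 0.65 [426.8  95.9   2.4]
t 16.65 pos [428.5  94.9 182.2] rot [-180.    -0.    -4.1] | shift [-2.000e-03 -1.000e-04  5.048e-01] turn [-0.     -0.0001 -0.0007] dist 126.0 | op 0.498 grip 0.0 F [-0.  -0.6 -0.2]
```

>>> {"op": "drive_tool", "data": {"rows": [[[0,0,0.2,0,0,0,0.5],[0,0,0.15,0,0,0,0.5],[0,0,0.1,0,0,0,0.5],[0,0,0.053,0,0,0,0.5],[0,0,0,0,0,0,0.4]]]}}

```text
t: 17.27
eef_pos: [427.7, 94.9, 56.0]
tcp_rot: [3.141, 0.001, -0.071]
ft_force: [-0.8, 0.4, -0.1]
opening: 0.445
grip_force: 0.0
```

>>> {"op": "drive_tool", "data": {"rows": [[[0,0,0,0,0,0,0],[0,0,0,0,0,0,0],[0,0,0,0,0,0,0],[0,0,0,0,0,0,0]]]}}

```text
t: 17.77
eef_pos: [427.9, 94.5, 57.2]
tcp_rot: [-3.141, -0.001, -0.072]
ft_force: [-0.3, -0.3, 8.1]
opening: 0.189
grip_force: 30.0
```

>>> {"op": "drive_tool", "data": {"rows": [[[0,0,-0.08,0,0,0,0],[0,0,-0.2,0,0,0,0],[0,0,-0.2,0,0,0,0],[0,0,0,0,0,0,0]]]}}

```text
t: 18.27
eef_pos: [428.7, 94.6, 179.6]
tcp_rot: [-3.141, -0.007, -0.072]
ft_force: [0.4, -0.4, -0.8]
opening: 0.185
grip_force: 30.0
```

Run:
```python
from h import *
c=env.read_camera("wrist");s=env.state()
z0=s["eef_pos"][2]-53
print("cell in hand",cyl(c,GRN,s["eef_pos"],z0),s["eef_pos"].round(1))
for n in ["green_cell","green_holder"]:
  for d in env.place_of(n,c)[:2]:print(n,d["score"],world(c,d["at"]).round(1))
go(560,50,175,-4)
```

```text
cell in hand (array([428.8,  94.5]), 107, 1033) [427.9  94.6 177.8]
green_cell 0.8 [429.1  95.4 126.9]
green_holder 0.93 [610.   40.5   4.1]
t 18.43 pos [427.   94.5 175.9] rot [ 1.8e+02  1.0e-01 -4.1e+00] | shift [0.5433 0.1391 0.003 ] turn [ 0.0001  0.0003 -0.0007] dist 140.0 | op 0.182 grip 30.0 F [ 0.3 -0.  -0.8]
```

>>> {"op": "drive_tool", "data": {"rows": [[[0.136,0.035,0,0,0,0,0],[0.136,0.035,0,0,0,0,0],[0.136,0.035,0,0,0,0,0],[0.136,0.035,0,0,0,0,0],[0,0,0,0,0,0,0]]]}}

```text
t: 19.05
eef_pos: [561.6, 49.1, 174.3]
tcp_rot: [3.141, 0.003, -0.073]
ft_force: [-1.3, 1.2, -0.7]
opening: 0.183
grip_force: 30.0
```

```bash
cat >> h.py <<'E'
def cup(c,col,x0,R=26):
    "fit the flared cup (frustum+cylinder silhouette) to its colour, ground pos"
    hsv=cv2.cvtColor(c["color"],cv2.COLOR_BGR2HSV);m=cv2.inRange(hsv,np.array(col[0]),np.array(col[1]))
    ang=np.linspace(0,2*np.pi,40)
    ring=lambda x,y,r,z:np.array([proj(c,(x+r*np.cos(a),y+r*np.sin(a),z)) for a in ang],np.float32)
    def cost(p,full=False):
        x,y,ro=p;im=np.zeros((1600,2560),np.uint8)
        for A in ([(ro,41),(ro,39)],[(ro,39),(ro-5,31)],[(ro-5,31),(ro-5,11)]):
            h=cv2.convexHull(np.vstack([ring(x,y,r,z) for r,z in A]));cv2.fillConvexPoly(im,(h*4).astype(np.int32),255)
        b=cv2.resize(im,(640,400),interpolation=cv2.INTER_AREA)/255.
        w=np.zeros((400,640),np.uint8);cv2.fillConvexPoly(w,ring(x,y,23,41).astype(np.int32),1);cv2.fillConvexPoly(w,ring(x,y,20,11).astype(np.int32),1)
        inner=np.zeros((400,640),np.uint8);cv2.fillConvexPoly(inner,ring(x,y,12,30).astype(np.int32),1)
        return (np.abs(b-(m>0))*w*(1-inner)).sum()
    best=min((minimize(cost,(x0[0]+a,x0[1]+b,18.5),method="Nelder-Mead",options=dict(initial_simplex=[(x0[0]+a,x0[1]+b,18.5),(x0[0]+a+6,x0[1]+b,18.5),(x0[0]+a,x0[1]+b+6,18.5),(x0[0]+a,x0[1]+b,20)],xatol=.1)) for a,b in [(0,0),(-5,-4),(5,4)]),key=lambda r:r.fun)
    return best.x.round(1),round(best.fun)
E
python3 - <<'E'
from h import *
c=env.read_camera("wrist");s=env.state()
g,f=cup(c,GRN,(611,36));print("cup",g,f)
for d in env.place_of("green_holder",c)[:2]:print(d["score"],world(c,d["at"]).round(1))
im=c["color"].copy()
for z,r in ((41,g[2]),(11,g[2]-5)):
  q=np.array([proj(c,(g[0]+r*np.cos(a),g[1]+r*np.sin(a),z)) for a in np.linspace(0,6.28,40)])
  cv2.polylines(im,[q.astype(np.int32)],True,(0,0,255),1)
u,v=map(int,proj(c,(611,36,40)));cv2.imwrite("pics/g1.png",cv2.resize(im[max(0,v-65):v+65,max(0,u-80):u+80],None,fx=4,fy=4))
go(g[0]-1,g[1],140,-4.1)
E
```

```text
cup [613.7  35.   21.4] 33
0.79 [610.   35.7   1.1]
t 19.15 pos [559.7  49.8 174.8] rot [180.    0.2  -4.1] | shift [0.2164 0.0439 0.1387] turn [ 0.0001  0.0011 -0.0003] dist 65.0 | op 0.18 grip 30.0 F [ 0.1 -0.4 -0.5]
```

View pics/g1.png

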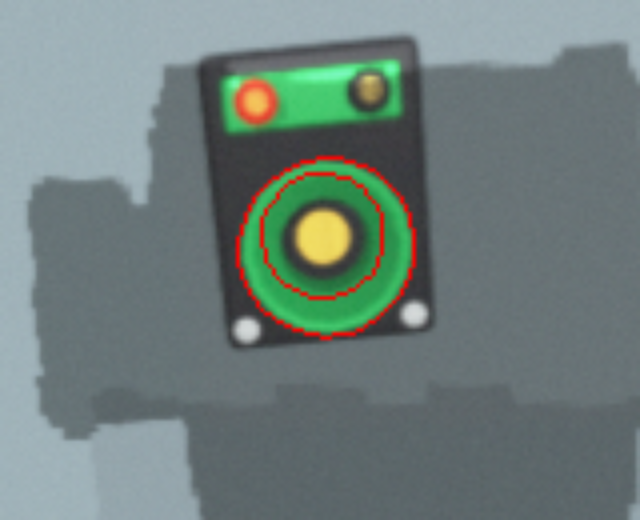

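The fitted rim and floor circles lie on the cup in the picture, so its axis is about (613.5,35). I approach.

>>> {"op": "drive_tool", "data": {"rows": [[[0.108,0.022,0.04,0,0,0,0],[0.109,0.022,0.04,0,0,0,0],[0,0,0.06,0,0,0,0],[0,0,0,0,0,0,0],[0,0,0,0,0,0,0]]]}}

```text
t: 19.77
eef_pos: [613.2, 35.3, 141.8]
tcp_rot: [3.142, 0.0, -0.072]
ft_force: [0.2, -0.7, -0.5]
opening: 0.186
grip_force: 30.0
```

Run:
```python
from h import *
c=env.read_camera("wrist");s=env.state()
print("cell in hand",cyl(c,GRN,s["eef_pos"],s["eef_pos"][2]-53,R=40))
go(612.7,35,65,-4.1)
```

```text
cell in hand (array([614.8,  35.1]), 518, 1505)
t 19.82 pos [613.5  35.3 142.1] rot [180.   -0.   -4.1] | shift [-0.0031  0.0013  0.3086] turn [ 0.     -0.0001 -0.    ] dist 77.0 | op 0.186 grip 30.0 F [ 0.2 -0.1  0.2]
```

Descending in stages, watching the force.

>>> {"op": "drive_tool", "data": {"rows": [[[-0.003,0.001,0.1,0,0,0,0],[0,0,0.08,0,0,0,0],[0,0,0,0,0,0,0]]]}}

```text
t: 20.2
eef_pos: [612.5, 35.0, 96.1]
tcp_rot: [3.141, 0.002, -0.072]
ft_force: [-0.3, 0.5, -1.3]
opening: 0.187
grip_force: 30.0
```

>>> {"op": "drive_tool", "data": {"rows": [[[0,0,0.03,0,0,0,0],[0,0,0.03,0,0,0,0],[0,0,0,0,0,0,0]]]}}

```text
t: 20.58
eef_pos: [613.0, 34.8, 81.3]
tcp_rot: [3.142, 0.001, -0.072]
ft_force: [-0.0, 0.4, -0.2]
opening: 0.182
grip_force: 30.0
```

>>> {"op": "drive_tool", "data": {"rows": [[[0,0,0.03,0,0,0,0],[0,0,0.025,0,0,0,0],[0,0,0,0,0,0,0]]]}}

```text
t: 20.95
eef_pos: [612.9, 34.8, 67.2]
tcp_rot: [3.141, 0.001, -0.072]
ft_force: [0.2, 0.3, 0.2]
opening: 0.187
grip_force: 30.0
```

>>> {"op": "drive_tool", "data": {"rows": [[[0,0,0.008,0,0,0,0],[0,0,0,0,0,0,0],[0,0,0,0,0,0,0.25],[0,0,0,0,0,0,0.3],[0,0,0,0,0,0,0.4]]]}}

```text
t: 21.58
eef_pos: [613.3, 34.7, 66.0]
tcp_rot: [3.142, -0.0, -0.072]
ft_force: [-0.6, 0.5, -0.6]
opening: 0.358
grip_force: 0.0
```

>>> {"op": "drive_tool", "data": {"rows": [[[0,0,-0.1,0,0,0,0.45],[0,0,-0.2,0,0,0,0.5],[0,0,-0.2,0,0,0,0.5],[0,0,0,0,0,0,0.5]]]}}

```text
t: 22.08
eef_pos: [614.6, 34.8, 194.7]
tcp_rot: [-3.142, -0.007, -0.072]
ft_force: [0.1, 0.5, -0.5]
opening: 0.5
grip_force: 0.0
```

Run:
```python
from h import *
go(457,-89,180,-4.1)
for n in ("wrist","top","side"):
  c=env.read_camera(n)
  for k in ("green_cell","blue_cell","vial","meter"):print(n,k,[(round(d["score"],2),world(c,d["at"]).round(1).tolist()) for d in env.place_of(k,c)[:2]])
  if n!="wrist":
    try:print(cyl(c,BLU,(457,-89),R=25))
    except Exception as e:print(e)
```

```text
t 22.07 pos [614.6  34.8 194.7] rot [-180.    -0.4   -4.1] | shift [-0.5936  0.5391  0.0548] turn [-0.     -0.0022 -0.0001] dist 201.0 | op 0.5 grip 0.0 F [ 0.1  0.5 -0.5]
wrist green_cell [(0.79, [614.5, 34.4, 14.2])]
wrist blue_cell []
wrist vial [(0.79, [627.1, 157.3, 4.1])]
wrist meter [(0.85, [515.1, 441.8, -0.4]), (0.21, [627.2, 153.9, 6.2])]
top green_cell []
top blue_cell []
top vial [(0.44, [632.6, 154.9, 0.5])]
top meter [(0.74, [515.9, 443.4, 1.5])]
None
side green_cell [(0.53, [613.8, 31.8, 11.9])]
side blue_cell [(0.48, [456.3, -84.8, 2.2])]
side vial [(0.66, [624.2, 156.3, 3.0]), (0.65, [516.5, 443.9, 5.4])]
side meter [(0.72, [517.6, 441.2, 6.5])]
(array([454.6, -83.2]), 39, 100)
```

Green cell is seated (z about 12–14 by the networks, against 11). Now the blue cell.

>>> {"op": "drive_tool", "data": {"rows": [[[-0.15,0.132,0.01,0,0,0,0.5],[-0.15,0.132,0.01,0,0,0,0.5],[-0.15,0.132,0.01,0,0,0,0.5],[-0.148,0.132,0.01,0,0,0,0.5],[0,0,0,0,0,0,0.5]]]}}

```text
t: 23.45
eef_pos: [452.7, -87.3, 181.1]
tcp_rot: [3.142, 0.001, -0.075]
ft_force: [0.5, 0.6, 0.1]
opening: 0.501
grip_force: 0.0
```

>>> {"op": "drive_tool", "data": {"rows": [[[0,0,0,0,0,0,0.5]]]}}

```text
t: 23.58
eef_pos: [455.3, -86.3, 181.2]
tcp_rot: [3.141, -0.001, -0.073]
ft_force: [1.2, 0.7, 0.2]
opening: 0.499
grip_force: 0.0
```

Run:
```python
from h import *
c=env.read_camera("wrist")
r=cyl(c,BLU,(456,-87));print(r)
for n in ["blue_cell","blue_holder"]:
  for d in env.place_of(n,c)[:2]:print(n,d["score"],world(c,d["at"]).round(1))
go(r[0][0],r[0][1],56,-4.1)
```

```text
(array([456.7, -86.4]), 28, 227)
blue_cell 0.65 [459.9 -89.8   2.8]
blue_holder 0.72 [ 601.7 -196.2    3.5]
blue_holder 0.17 [610.2  38.5   4.3]
t 23.73 pos [455.4 -85.7 180.9] rot [180.   -0.   -4.1] | shift [0.0054 0.0025 0.4994] turn [ 0.     -0.0001  0.0002] dist 125.0 | op 0.497 grip 0.0 F [-0.6  0.3 -0.6]
```

>>> {"op": "drive_tool", "data": {"rows": [[[0.006,0.003,0.2,0,0,0,0.5],[0,0,0.15,0,0,0,0.5],[0,0,0.1,0,0,0,0.5],[0,0,0.049,0,0,0,0.5],[0,0,0,0,0,0,0.4]]]}}

```text
t: 24.35
eef_pos: [456.2, -86.7, 55.7]
tcp_rot: [-3.141, 0.001, -0.072]
ft_force: [0.0, 0.9, 0.5]
opening: 0.444
grip_force: 0.0
```

>>> {"op": "drive_tool", "data": {"rows": [[[0,0,0,0,0,0,0],[0,0,0,0,0,0,0],[0,0,0,0,0,0,0],[0,0,0,0,0,0,0]]]}}

```text
t: 24.85
eef_pos: [456.4, -87.1, 56.8]
tcp_rot: [3.141, -0.001, -0.072]
ft_force: [-0.5, 0.8, 7.0]
opening: 0.183
grip_force: 30.0
```

>>> {"op": "drive_tool", "data": {"rows": [[[0,0,-0.08,0,0,0,0],[0,0,-0.2,0,0,0,0],[0,0,-0.2,0,0,0,0],[0,0,0,0,0,0,0]]]}}

```text
t: 25.35
eef_pos: [457.2, -87.3, 179.2]
tcp_rot: [3.14, -0.006, -0.072]
ft_force: [-0.3, 0.9, -1.2]
opening: 0.187
grip_force: 30.0
```

Run:
```python
from h import *
c=env.read_camera("wrist");s=env.state()
z0=s["eef_pos"][2]-53
print("cell in hand",cyl(c,BLU,s["eef_pos"],z0),s["eef_pos"].round(1))
go(550,-178,175,-4.1)
```

```text
cell in hand (array([457.4, -87.5]), 62, 1121) [456.4 -87.1 177.3]
t 25.4 pos [456.4 -87.1 177.3] rot [179.9  -0.2  -4.1] | shift [0.3997 0.3356 0.0108] turn [ 0.0003 -0.001  -0.0002] dist 131.0 | op 0.183 grip 30.0 F [ 0.2  0.4 -1. ]
```

>>> {"op": "drive_tool", "data": {"rows": [[[0.133,0.112,0,0,0,0,0],[0.133,0.112,0,0,0,0,0],[0.133,0.112,0,0,0,0,0],[0,0,0,0,0,0,0],[0,0,0,0,0,0,0]]]}}

```text
t: 26.02
eef_pos: [548.5, -177.4, 174.5]
tcp_rot: [-3.141, 0.003, -0.072]
ft_force: [-0.4, 0.5, -0.2]
opening: 0.184
grip_force: 30.0
```

Run:
```python
from h import *
c=env.read_camera("wrist")
for x0 in [(603,-192),(600,-196)]:
  g,f=cup(c,BLU,x0);print("cup",g,f)
for d in env.place_of("blue_holder",c)[:2]:print(d["score"],world(c,d["at"]).round(1))
# independent check: yellow floor disc at z=11
u,v=proj(c,(g[0],g[1],11));h=cv2.cvtColor(c["color"],cv2.COLOR_BGR2HSV);m=cv2.inRange(h,np.array(YEL[0]),np.array(YEL[1]))
vv,uu=np.nonzero(m);k=np.hypot(uu-u,vv-v)<15;print("floor disc",k.sum(),onz(c,uu[k].mean(),vv[k].mean(),11).round(1))
go(g[0]-.9,g[1],140,-4.1)
```

```text
cup [ 602.  -194.4   21.4] 36
cup [ 602.1 -194.4   21.4] 36
0.98 [ 603.7 -194.6    6.3]
floor disc 142 [ 602.7 -193.8   11. ]
t 26.12 pos [ 548.7 -177.1  175.4] rot [-1.8e+02  1.0e-01 -4.1e+00] | shift [0.2148 0.0539 0.1413] turn [-0.0002  0.0005 -0.    ] dist 66.0 | op 0.184 grip 30.0 F [ 1.3 -0.4 -0.6]
```

>>> {"op": "drive_tool", "data": {"rows": [[[0.107,0.027,0.04,0,0,0,0],[0.108,0.026,0.04,0,0,0,0],[0,0,0.06,0,0,0,0],[0,0,0,0,0,0,0],[0,0,0,0,0,0,0]]]}}

```text
t: 26.75
eef_pos: [601.6, -194.7, 141.6]
tcp_rot: [3.142, 0.0, -0.072]
ft_force: [-0.6, 0.4, -0.4]
opening: 0.181
grip_force: 30.0
```

Run:
```python
from h import *
go(601.3,-194,65,-4.1)
```

```text
t 26.75 pos [ 601.6 -194.7  141.6] rot [180.    0.   -4.1] | shift [-0.0013 -0.0027  0.3062] turn [ 0.      0.     -0.0001] dist 77.0 | op 0.181 grip 30.0 F [-0.6  0.4 -0.4]
```

>>> {"op": "drive_tool", "data": {"rows": [[[0,-0.003,0.1,0,0,0,0],[0,0,0.08,0,0,0,0],[0,0,0,0,0,0,0]]]}}

```text
t: 27.12
eef_pos: [601.5, -194.0, 95.7]
tcp_rot: [-3.141, 0.002, -0.072]
ft_force: [0.1, -0.6, -0.2]
opening: 0.18
grip_force: 30.0
```

>>> {"op": "drive_tool", "data": {"rows": [[[0,0,0.03,0,0,0,0],[0,0,0.03,0,0,0,0],[0,0,0,0,0,0,0]]]}}

```text
t: 27.5
eef_pos: [602.0, -194.2, 80.8]
tcp_rot: [-3.141, 0.0, -0.072]
ft_force: [0.2, -0.3, -1.0]
opening: 0.184
grip_force: 30.0
```

>>> {"op": "drive_tool", "data": {"rows": [[[0,0,0.03,0,0,0,0],[0,0,0.028,0,0,0,0],[0,0,0,0,0,0,0]]]}}

```text
t: 27.88
eef_pos: [601.9, -194.2, 65.9]
tcp_rot: [-3.141, 0.001, -0.072]
ft_force: [0.2, 0.3, -1.1]
opening: 0.182
grip_force: 30.0
```

>>> {"op": "drive_tool", "data": {"rows": [[[0,0,0.004,0,0,0,0],[0,0,0,0,0,0,0.22],[0,0,0,0,0,0,0.25],[0,0,0,0,0,0,0.3],[0,0,0,0,0,0,0.4]]]}}

```text
t: 28.5
eef_pos: [602.2, -194.3, 65.7]
tcp_rot: [3.141, -0.0, -0.072]
ft_force: [-0.1, -0.6, -0.1]
opening: 0.352
grip_force: 0.0
```

>>> {"op": "drive_tool", "data": {"rows": [[[0,0,-0.1,0,0,0,0.45],[0,0,-0.2,0,0,0,0.5],[-0.1,0,-0.2,0,0,0,0.5],[-0.2,0,-0.1,0,0,0,0.5],[-0.1,0,0,0,0,0,0.5]]]}}

```text
t: 29.12
eef_pos: [501.2, -187.0, 217.8]
tcp_rot: [3.14, -0.003, -0.072]
ft_force: [-0.4, -0.6, -0.2]
opening: 0.504
grip_force: 0.0
```

>>> {"op": "drive_tool", "data": {"rows": [[[0,0,0,0,0,0,0.5],[0,0,0,0,0,0,0.5]]]}}

```text
t: 29.38
eef_pos: [503.2, -187.3, 215.6]
tcp_rot: [3.141, -0.001, -0.072]
ft_force: [0.4, 0.7, 0.5]
opening: 0.5
grip_force: 0.0
```

Run:
```python
from h import *
S={}
for n in ("wrist","side","top"):
  c=env.read_camera(n);S[n]=c
  for k in N:print(n,k,[(round(d["score"],2),world(c,d["at"]).round(1).tolist()) for d in env.place_of(k,c)[:1]])
c=S["side"]
print("bar side",seg(S["top"],*RED,66,(614,269),40))
w=cv2.resize(S["wrist"]["color"][:250],None,fx=1.25,fy=1.25);sd=cv2.resize(c["color"][140:300,190:430],None,fx=1.7,fy=1.7)
t=cv2.resize(S["top"]["color"][110:280,140:460],None,fx=1.2,fy=1.5)
im=np.zeros((590,800,3),np.uint8);im[:w.shape[0],:w.shape[1]]=w
y=w.shape[0]+2;im[y:y+sd.shape[0],:sd.shape[1]]=sd[:590-y];tt=t[:590-y];im[y:y+tt.shape[0],sd.shape[1]:sd.shape[1]+tt.shape[1]]=tt[:,:800-sd.shape[1]]
cv2.imwrite("pics/final.png",im)
```

```text
wrist blue_cell [(0.79, [603.3, -199.1, 8.9])]
wrist green_cell [(0.77, [612.1, 33.2, 11.9])]
wrist pouch_cell []
wrist pressure_plate [(0.74, [626.4, 151.9, 4.7])]
wrist press []
wrist blue_holder [(0.86, [603.3, -193.9, 7.3])]
wrist green_holder [(0.67, [609.3, 38.6, 2.0])]
wrist meter [(0.58, [602.8, -199.1, 9.0])]
wrist vial [(0.79, [625.8, 155.7, 4.6])]
side blue_cell [(0.63, [603.9, -199.4, 10.7])]
side green_cell [(0.66, [614.2, 35.5, 10.5])]
side pouch_cell [(0.73, [598.3, -191.9, 4.2])]
side pressure_plate [(0.62, [612.7, 269.7, 20.6])]
side press [(0.72, [612.9, 273.8, -0.2])]
side blue_holder [(0.54, [603.4, -193.6, 1.7])]
side green_holder [(0.66, [612.1, 268.8, 17.2])]
side meter [(0.63, [514.8, 440.7, 4.5])]
side vial [(0.56, [623.9, 156.6, 0.3])]
top blue_cell [(0.44, [602.9, -196.6, 11.5])]
top green_cell [(0.45, [615.9, 34.4, 8.8])]
top pouch_cell [(0.67, [614.0, 268.0, 14.5])]
top pressure_plate [(0.69, [615.9, 272.5, 23.5])]
top press [(0.96, [614.2, 264.6, 0.2])]
top blue_holder [(0.54, [603.6, -192.6, 10.1])]
top green_holder [(0.82, [614.2, 33.2, 0.6])]
top meter [(0.89, [512.8, 442.2, 2.5])]
top vial [(0.48, [635.8, 158.0, 0.4])]
bar side {'n': 101, 'mean': array([611.6, 266.6]), 'c': (611.5, 265.6), 'size': (50.3, 12.8), 'yaw': -3.9}
```

View pics/final.png

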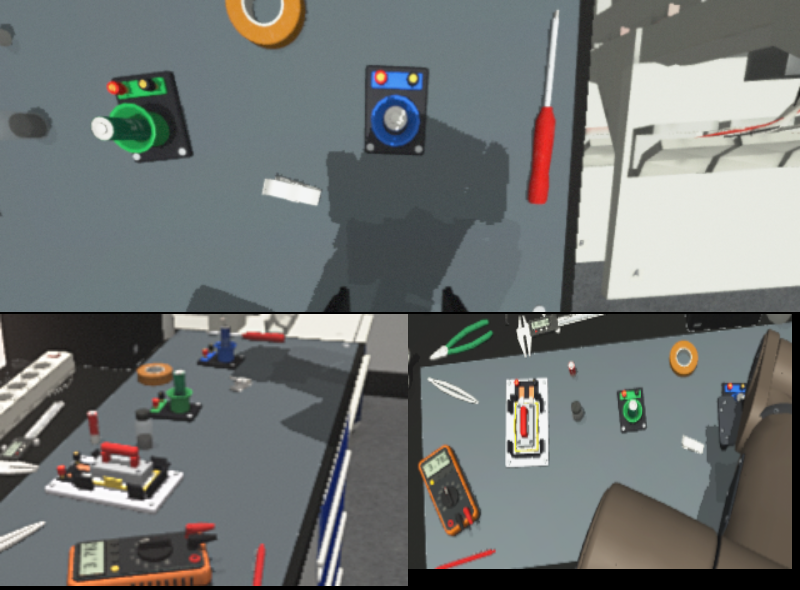

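Both cells stand upright in their cups: green at (130,125) and blue at (395,118) in the wrist panel. The plate lies flat on the pouch in the press, and the vial and meter have not moved. I hand it in.

```bash
python3 -c "
from cell import env
print(env.job_done())"
```

```text
the job is handed in; nothing more can be done
None
```

The job is handed in at about 29 s: both cells are in their cups, the pouch is seated in the press with the plate squarely on top, and the meter and vial are unmoved in the last pictures; no verdict was returned.

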